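# Check the slide dryer with the contact probe

### The job

Check the temperature of the sloping slide dryer: first slide its clear cover along as far as it goes so that the ringed measuring spot is bare; then draw the square-handled contact probe up out of its stand and hold its spring tip inside the ring, square to the sloping plate, pressed lightly so that the tip is about half pushed in. Finish while still holding the probe there in the gripper, and leave the pots and other things on the bench where they are.

Things in the scene. Friction and masses are not known exactly. Their poses are not given: they have to be found in the camera images.
- spot (a point): centre of a dark printed ring (20 mm outer, 14 mm inner diameter) on the dryer's metal plate, at its surface. Plate 190 x 270 mm, sloping 0.30 rad, low edge towards the robot. Axes: z the plate's outward normal, x up the slope, y level across it, the way the cover opens; the plate's middle is at (-20, 65, 0) mm here. At first the clear cover lies over the spot
- cover_grip (a point): centre of the upright grip ridge on the clear sliding cover: grey plastic, 40 mm (plate's x) x 12 mm (y) x 32 mm tall along the normal; its foot is the cover's top face, 12 mm above the plate. Axes as spot. The cover is 180 x 125 mm, the ridge 35 mm down the slope from its middle
- cover (a joint): travel of the cover along the plate's y (m): 0 = shut over the spot, 0.125 = fully open against its stop. It starts between 0 and 0.03, stays where it is left, and takes about 1 to 2 N to slide
- dryer: the whole slide dryer, fixed to the bench, white housing with sloping plate, about 190 x 270 mm and 50 (front) to 105 mm (back) tall; origin under its middle on the bench, z up, x to its high back edge
- probe_center (a point): middle of the probe's square grey handle (24 x 24 x 90 mm; grip it by its flats, square to x and y). z runs from tip to handle end. Below the handle: steel nose, 14 mm across, 42 mm long, then the spring tip, 18 mm out; the tip's end is 105 mm from here. 0.13 kg. Starts upright in the stand, tip down, handle's foot on the stand's top
- tip (a point): centre of the end face of the probe's spring tip, brass, 8 mm in diameter; z along the probe towards the handle
- probe_tip (a joint): how far the spring tip is pushed into the probe (m): 0 = out, 0.012 = fully in. Spring: 0.8 N to start it moving, then 0.4 N per mm (3.2 N at half, 5.6 N fully in)
- probe: the whole probe, 154 mm long; origin at the end of the free tip, axes as probe_center
- stand: the probe's stand, fixed: grey block 80 x 80 mm, 75 mm tall, on a dark base 100 x 100 mm; origin under its middle, z up; an upright square hole 19 mm wide and 69 mm deep in its top takes the probe's nose and tip (60 mm)
- stand_top (a point): centre of the mouth of the stand's hole, on its top, 75 mm above the bench; z up
- tub_a: bystander: wide white screw-lid specimen pot, 100 mm across, 100 mm tall; origin under its middle
- tub_b: bystander: clear specimen pot with white lid, 90 mm across, 110 mm tall; origin under its middle
- dish: bystander: flat closed petri dish, 92 mm across, 16 mm tall; origin under its middle
- vial: bystander: small vial with white cap, 30 mm across, 55 mm tall; origin under its middle
- cassettes: bystander: white rack of tissue cassettes, 40 x 120 x 42 mm; origin under its middle
- forceps_cup: bystander: steel cup, 68 mm across, 80 mm tall, with two instruments sticking up to 130 mm; origin under its middle
- bottle: bystander: amber bottle, 56 mm across, 130 mm tall; origin under its middle
Things that resemble listed ones, but are neither listed nor needed, are in the scene too. There is more than one size of the probe; the job needs the larger.

How it is judged:
By the outcome, as a careful person would: the job done as asked, in the order asked, and still so for the second after the job is handed in, while the arm keeps its last pose, push and grip.
It also fails if it takes over 62 s, if anything falls off the work surface, if the arm or the gripper's body presses on something with over 40 N, if the wrist force passes 120 N, or if a joint passes its speed limit or range.

### The arm

A 6-joint arm with a two-finger parallel gripper is mounted at the origin on the work surface. World frame = base frame: x ahead of the robot, y to its left, z up, the work surface at z = 0. Lengths are in m, angles in rad, forces in N, time in s.
With the tool pointing down it reaches from about 0.275 to 0.875 m from the base axis. Payload 12.5 kg.
Tool frame: the origin (TCP) lies on the centre line of the jaws, within the pads' length; the fingertips stand 14 mm ahead of it and the grasp point (between the pads) lies 5 mm behind it (manip.tcp_to_tips is the z of the fingertips in the tool frame, in m); z points along the fingers, y is the line along which they close (so a half turn about z gives the same grasp; the last joint's range is limited). The gripper opens to 85 mm and grips with 20 to 120 N. Pads are 22 mm wide; open, the fingers measure 114 mm over their backs; the gripper's body (76 mm by 85 mm) begins 54 mm behind the grasp point. The pads swing forward as they close: fully open they stand 13 mm farther back than shut.
Start: joints at [1.207, 0.351, 1.652, -0, 1.139, -0.085], TCP at [0.151, 0.529, 0.221] pointing down, gripper open.
Joint ranges: [-2.75, 2.75], [-0.79, 2.1], [0.01, 2.65], [-1.57, 4.71], [0.07, 3.14], [-2.87, 2.87]. Speed limits (rad/s): [2.22, 2.22, 2.79, 3.14, 3.14, 3.14].

### API

Orientations are given as a rotation vector (axis times angle).
In Python, from bench import manip, cams gives the robot as it stands.
- The arm moves only by the tool play_rows, never from a script. Its arguments are lists of equal length, an entry for each row: "offset": the shift along the tool's x, y, z in cm, a list of three; "angular": the turn, a rotation vector about the tool's x, y, z in rad, a list of three; "hand": the finger opening in cm, from 0 to 8.54. A call has 1 to 5 rows; each row is the pose to reach, as a shift and turn from the pose commanded when the call began, along the tool's axes at that moment; what a row does not reach only later rows make up. A row lasts 1/10 s, in which the tool goes at most 50 mm and 8.59 degrees, less where a joint would pass 70% of its speed; a pose out of reach is approached as far as the arm can. A call with a gripper value outside its range is refused whole. The fingers move at their own pace and stop on an object; the grip force is fixed at half the most. Time passes only in rows, so rows that repeat a pose let the fingers close. It gives the time, the measured TCP pose, the force, the opening and the grip force at its end, in the units of the state.
- manip.read_state(): the state, without advancing time (a new reading comes with each control period).
- cams.snapshot(name): name is "scene" or "top"; returns a dict with "frame" (480x640x3 uint8, blue, green, red), "range_z" (480x640 float32, m along the optical axis (not along the pixel's ray), 0 where there is no reading), "intrinsics" (3x3 intrinsics, pixels), "R" (3x3) and "t" (3): a world point X has camera coordinates R X + t. Camera axes: x right, y down, z forward; pixel columns grow to the right and rows downward; lengths in m; the calibration is good to about 2 mm. A picture is of the moment at which its call begins.
- manip.job_done(): hands the job in; it is judged then, once.
The state is a dict: "time": time; "joint_positions": joint angles; "joint_velocities": joint speeds; "effort": joint torques, N m; "tcp_pos": TCP position; "ee_rot": TCP orientation; "force": force on the tool from outside, world axes, zero at the start; "ft_torque": the same for the moment, N m; "width": finger opening in m; "grasp_force": force on a finger pad.
Only numpy, scipy, OpenCV 4.12 (cv2) and the standard library are available. Lean on these libraries where they do the work, as an engineer would, in place of code of your own. Each camera call takes 0.05 s, during which the arm holds its last target. There are 200 camera calls.

## Working session

There is one attempt and no reset: what is moved stays moved. The work goes in short steps, Python scripts to look and compute and a tool call to move; the robot and the scene stay as the last step left them, time stands still between calls to the robot, and variables do not carry over. Pictures are saved under pics/ and viewed, at most 10 in all, crops included, and the job is handed in when it is done.

Besides the shell and the picture viewer there is one more tool, called after ">>>" as name(argument=value, ...), one argument or row to a line, values as JSON. play_rows: Moves the arm, as the interface text tells. Its arguments: {"type":"object","properties":{"offset":{"type":"array","items":{"type":"array","items":{"type":"number"}}},"angular":{"type":"array","items":{"type":"array","items":{"type":"number"}}},"hand":{"type":"array","items":{"type":"number"}}},"required":["offset","angular","hand"]}

```bash
ls; mkdir -p pics
cat > h.py <<'E'
import numpy as np, cv2
from bench import manip, cams
def snap(n):
    s=cams.snapshot(n); np.savez(f'pics/{n}.npz',**s); return s
def load(n): return dict(np.load(f'pics/{n}.npz'))
def world(s,u,v,d=None):
    if d is None: 
        w=s['range_z'][int(v)-1:int(v)+2,int(u)-1:int(u)+2]; d=np.median(w[w>0])
    K=s['intrinsics']; c=np.array([(u-K[0,2])/K[0,0]*d,(v-K[1,2])/K[1,1]*d,d])
    return s['R'].T@(c-s['t'])
def pix(s,X):
    c=s['R']@np.array(X)+s['t']; p=s['intrinsics']@c; return p[:2]/p[2]
E
python3 - <<'E'
from h import *
for n in ['scene','top']:
    s=snap(n); cv2.imwrite(f'pics/{n}0.png',s['frame']); print(n,s['intrinsics'],s['R'],s['t'],-s['R'].T@s['t'])
print(manip.read_state())
E
```

```text
pics
scene [[563.22446893   0.         317.96303314]
 [  0.         563.22446893 238.36409378]
 [  0.           0.           1.        ]] [[ 0.04550117  0.99884189 -0.0156374 ]
 [ 0.61835173 -0.04045574 -0.78485952]
 [-0.78458319  0.02604261 -0.61947639]] [-0.07597867 -0.26654739  1.84416004] [1.61517413 0.01708057 0.93202325]
top [[472.30147074   0.         320.89078129]
 [  0.         472.30147074 241.7228511 ]
 [  0.           0.           1.        ]] [[-0.01482711 -0.99987771  0.00497155]
 [-0.99885187  0.01458501 -0.04563143]
 [ 0.04555334 -0.00564242 -0.99894597]] [0.06399046 0.55839016 1.1567189 ] [0.50600544 0.06236521 1.1806617 ]
{'time': 0.1, 'joint_positions': array([ 1.20741149e+00,  3.51171234e-01,  1.65235530e+00,  8.88711092e-06,
        1.13908846e+00, -8.46466975e-02]), 'joint_velocities': array([-0.00082272, -0.00163214, -0.00233684, -0.00133873, -0.00156741,
        0.00082248]), 'effort': array([ 2.28900035e-05, -5.06833971e+01, -2.91876358e+01, -1.14627260e-04,
        2.65282564e-03,  1.76329308e-05]), 'tcp_pos': array([0.15121849, 0.52848853, 0.22072017]), 'ee_rot': array([-4.36397900e-01, -3.11089737e+00,  1.56282941e-03]), 'force': array([0.72978195, 0.33783063, 0.12814958]), 'ft_torque': array([ 0.0221673 ,  0.03756898, -0.04226195]), 'grasp_force': 0.0, 'width': 0.08536347405647329}
```

View pics/scene0.png

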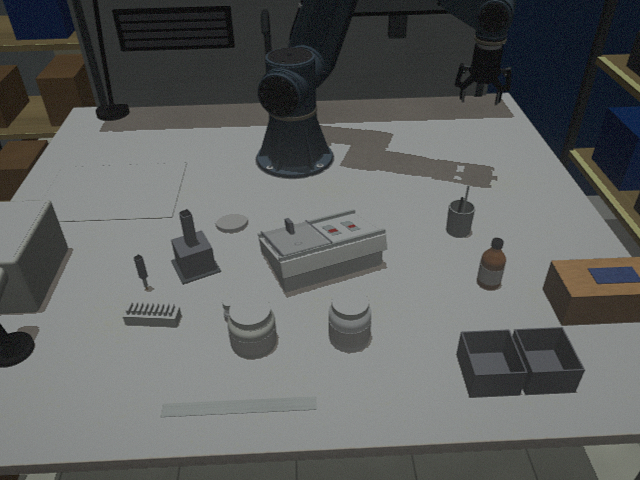

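View pics/top0.png

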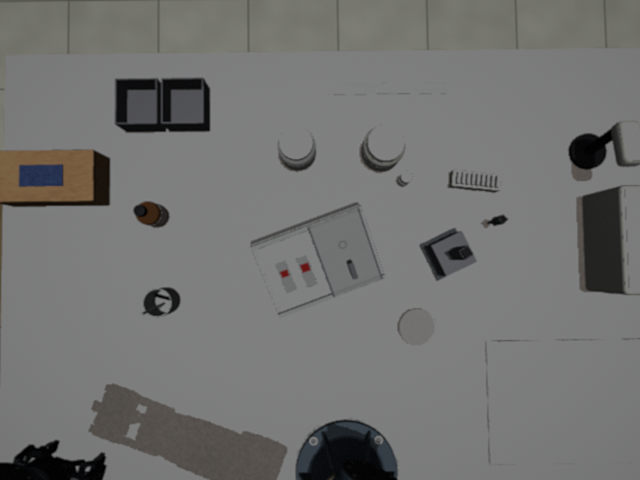

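The scene view shows the probe in its stand near (190,240), the dryer near (322,245) and its ridge near (289,227). In the top view the ring is at (343,244), the ridge at (351,269) and the stand at (450,254). The cover opens to +y, which is left in the top view. Next I'll enlarge both.

Run:
```python
from h import *
t=load('top');s=load('scene')
f=lambda im,g:np.clip(255*(im/255.)**g,0,255).astype('uint8')
cv2.imwrite('pics/topc.png',f(cv2.resize(t['frame'][190:330,240:490],None,fx=3.2,fy=3.2,interpolation=cv2.INTER_CUBIC),.7))
cv2.imwrite('pics/scenec.png',f(cv2.resize(s['frame'][190:300,140:400],None,fx=3,fy=3,interpolation=cv2.INTER_CUBIC),.7))
```

```text
(no output)
```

View pics/topc.png

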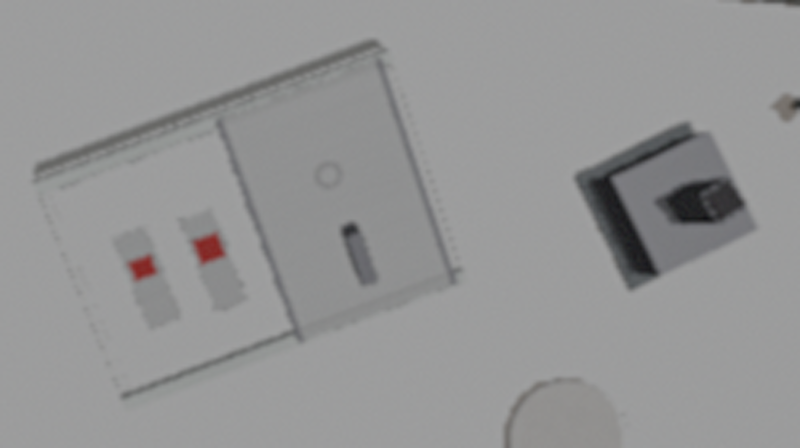

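View pics/scenec.png

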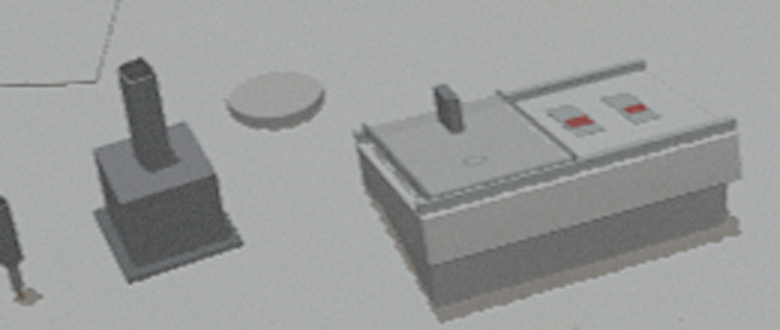

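In the top crop the ring is at (328,175), which is full-image (342.5,244.7). The ridge runs from (350,228) to (370,283), and the handle top is near (722,200). In the scene crop the ring is at (474,160), full-image (298,243.3). Next I'll measure from both views with depth.

```bash
cat >> h.py <<'E'
def ray(s,u,v):
    o=-s['R'].T@s['t']; d=world(s,u,v,1.)-o; return o,d/np.linalg.norm(d)
def tri(s1,p1,s2,p2):
    (o1,d1),(o2,d2)=ray(s1,*p1),ray(s2,*p2)
    a=np.linalg.lstsq(np.c_[d1,-d2],o2-o1,rcond=None)[0]
    A,B=o1+a[0]*d1,o2+a[1]*d2; return (A+B)/2,np.linalg.norm(A-B)
def cloud(s):
    v,u=np.mgrid[0:480,0:640]; d=s['range_z'].astype(float); K=s['intrinsics']
    c=np.stack([(u-K[0,2])/K[0,0]*d,(v-K[1,2])/K[1,1]*d,d],-1)
    P=(c-s['t'])@s['R']; P[d<=0]=np.nan; return P
E
python3 - <<'E'
from h import *
np.set_printoptions(precision=4,suppress=True)
t=load('top');s=load('scene')
c=lambda u,v:(240+u/3.2,190+v/3.2); k=lambda u,v:(140+u/3,190+v/3)
pl=[c(35,178),c(382,45),c(455,280),c(122,397)]
Pt,Ps=cloud(t),cloud(s)
# plate plane: bare part, top view
poly=np.array([c(60,195),c(205,140),c(270,325),c(130,380)],np.int32)
for n,P,po in [('plate top',Pt,poly),('cover top',Pt,np.array([c(235,130),c(370,75),c(440,270),c(310,325)],np.int32)),('plate sc',Ps,np.array([k(530,105),k(640,75),k(715,120),k(590,150)],np.int32))]:
    m=np.zeros((480,640),np.uint8); cv2.fillPoly(m,[po],1); X=P[m>0]; X=X[~np.isnan(X[:,0])]
    for _ in range(4):
        mu=X.mean(0); nn=np.linalg.svd(X-mu,full_matrices=False)[2][2]; nn*=np.sign(nn[2]); r=(X-mu)@nn; X=X[abs(r)<2.5*r.std()+1e-4]
    print(n,mu,nn,'tilt',np.arccos(nn[2]),'yaw',np.arctan2(-nn[1],-nn[0]),r.std(),len(X))
print('ring tri',tri(t,c(328,175),s,k(474,160)), 'ring depths',world(t,*c(328,175)),world(s,*k(474,160)))
print('corners',[world(t,*p) for p in pl])
# handle/ridge
for n,P in [('top',Pt),('scene',Ps)]:
    for lo,hi,x0,y0,nm in [(.08,.19,.5,-.24,'handle'),]:
        m=(P[...,2]>lo)&(P[...,2]<hi)&(np.hypot(P[...,0]-x0,P[...,1]-y0)<.06); X=P[m]; print(n,nm,len(X),X.mean(0),X.min(0),X.max(0))
    m=(P[...,2]>.068)&(P[...,2]<.085)&(np.hypot(P[...,0]-.5,P[...,1]+.24)<.08); X=P[m]; print('standtop',len(X),np.median(X,0),cv2.minAreaRect(X[:,:2].astype(np.float32)*1000))
E
```

```text
plate top [0.4901 0.1257 0.0778] [-0.2792 -0.1005  0.955 ] tilt 0.3012981974908565 yaw 0.345612428433883 0.001944732082237302 3011
cover top [0.5324 0.0008 0.0891] [-0.2786 -0.1009  0.9551] tilt 0.30085649791909347 yaw 0.3474209908680211 0.0018561341862004482 2844
plate sc [0.488  0.1247 0.0741] [-0.281  -0.0916  0.9553] tilt 0.3000870068293144 yaw 0.31511869058133707 0.0011812113685502968 836
ring tri (array([0.5486, 0.0047, 0.077 ]), np.float64(0.0018882939710481341)) ring depths [0.548  0.0066 0.094 ] [0.5768 0.0042 0.0996]
corners [array([0.5487, 0.2165, 0.0994]), array([ 0.6405, -0.0334,  0.1012]), array([ 0.4702, -0.0879,  0.0598]), array([0.3875, 0.1597, 0.0566])]
top handle 295 [ 0.525  -0.2477  0.1393] [ 0.4836 -0.2883  0.0801] [ 0.5515 -0.2072  0.1741]
standtop 923 [ 0.5235 -0.2447  0.076 ] ((525.3049926757812, -253.18557739257812), (80.85572814941406, 80.78761291503906), 24.99790382385254)
scene handle 417 [ 0.5357 -0.257   0.13  ] [ 0.5151 -0.2745  0.0801] [ 0.5477 -0.242   0.1707]
standtop 605 [ 0.5378 -0.253   0.0737] ((529.1939086914062, -258.70147705078125), (87.33358001708984, 80.82942199707031), 25.671846389770508)
```

```bash
python3 - <<'E'
from h import *
np.set_printoptions(precision=4,suppress=True)
t=load('top');s=load('scene')
Pt,Ps=cloud(t),cloud(s)
n=np.array([-.2794,-.0985,.955]);n/=np.linalg.norm(n)
p0=np.array([.4895,.1254,.0765])
yaw=np.arctan2(-n[1],-n[0]); X=np.array([n[2]*np.cos(yaw),n[2]*np.sin(yaw),np.hypot(n[0],n[1])]); Y=np.cross(n,X)
print('yaw',yaw,'X',X,'Y',Y)
M=np.c_[X,Y,n]
for nm,P in [('top',Pt),('scene',Ps)]:
    q=(P-p0)@M
    near=(abs(q[...,0])<.09)&(q[...,1]>-.2)&(q[...,1]<-.02)
    m=near&(q[...,2]>.022)&(q[...,2]<.06); Q=q[m]; print(nm,'ridge',len(Q),Q.min(0),Q.max(0),np.percentile(Q,[10,50,90],axis=0))
    for h in (.036,):
        T=Q[Q[:,2]>h]; r=cv2.minAreaRect(T[:,:2].astype(np.float32)*1000); print('  top face',len(T),r, p0+M@np.r_[np.array(r[0])/1000,np.median(T[:,2])])
    m=(P[...,2]>.158)&(P[...,2]<.18)&(np.hypot(P[...,0]-.54,P[...,1]+.257)<.05); T=P[m]
    print('  handle top',len(T),np.median(T,0),cv2.minAreaRect(T[:,:2].astype(np.float32)*1000))
    m=(P[...,2]>.09)&(P[...,2]<.15)&(np.hypot(P[...,0]-.54,P[...,1]+.257)<.03); T=P[m]
    print('  handle side',len(T),np.median(T,0))
    m=(P[...,2]>.05)&(np.hypot(P[...,0]-.60,P[...,1]+.35)<.04); T=P[m]
    if len(T):print('  small probe',len(T),np.median(T,0),T.max(0))
E
python3 - <<'E'
import cv2,numpy as np
im=[]
for f,(x,y,w,h) in [('top',(435,228,50,50)),('scene',(170,205,50,50))]:
    a=cv2.imread(f'pics/{f}0.png')[y:y+h,x:x+w]; a=cv2.resize(a,None,fx=8,fy=8,interpolation=cv2.INTER_CUBIC); im.append(np.clip(255*(a/255.)**.5,0,255).astype('uint8'))
cv2.imwrite('pics/handle.png',np.hstack(im))
E
```

```text
yaw 0.3389368625217788 X [0.9008 0.3176 0.2963] Y [-0.3325  0.9431  0.    ]
top ridge 112 [-0.0553 -0.1375  0.0226] [-0.0156 -0.1251  0.0494] [[-0.051  -0.1359  0.0303]
 [-0.0313 -0.1307  0.0435]
 [-0.0167 -0.1257  0.0468]]
  top face 95 ((-35.48997497558594, -131.30316162109375), (39.69304656982422, 12.180560111999512), 0.31930041313171387) [ 0.4888 -0.0141  0.1083]
  handle top 136 [ 0.5255 -0.2513  0.1689] ((525.8666381835938, -253.4859619140625), (24.148696899414062, 24.768505096435547), 33.25152587890625)
  handle side 101 [ 0.5247 -0.244   0.1204]
  small probe 122 [ 0.6011 -0.3577  0.0907] [ 0.6128 -0.3493  0.1092]
scene ridge 85 [-0.0545 -0.1444  0.0227] [-0.0135 -0.1309  0.0431] [[-0.0487 -0.143   0.0256]
 [-0.0244 -0.1397  0.0356]
 [-0.0158 -0.133   0.0418]]
  top face 41 ((-33.81227111816406, -137.6295623779297), (39.32406234741211, 13.032740592956543), 3.1914072036743164) [ 0.4933 -0.0192  0.1057]
  handle top 91 [ 0.5328 -0.2583  0.1656] ((530.2568359375, -260.5005187988281), (26.827503204345703, 22.495594024658203), 43.78489685058594)
  handle side 260 [ 0.5371 -0.2559  0.121 ]
  small probe 184 [ 0.6093 -0.364   0.0815] [ 0.62   -0.3561  0.1052]
```

View pics/handle.png

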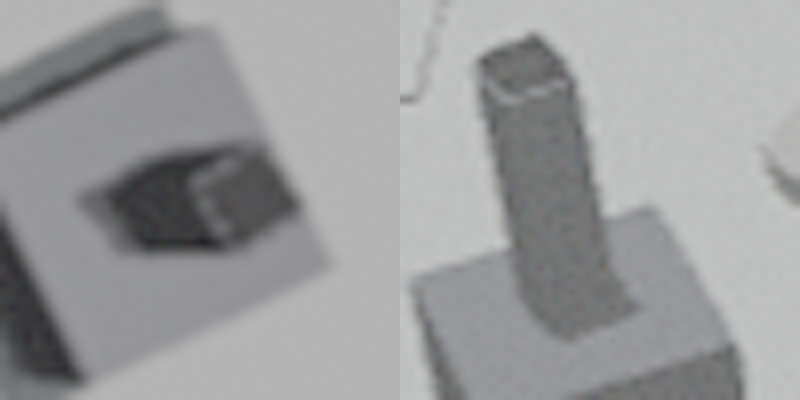

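The handle is upright and turned about 33° in the world (the stand about 25°). Its middle is near (0.528,-0.257,0.120). Now I'll plan the moves.

```bash
cat >> h.py <<'E'
from scipy.spatial.transform import Rotation as Ro
n=np.array([-.2794,-.0985,.955]);n/=np.linalg.norm(n); p0=np.array([.4895,.1254,.0765])
yaw=np.arctan2(-n[1],-n[0]); X=np.array([n[2]*np.cos(yaw),n[2]*np.sin(yaw),np.hypot(n[0],n[1])]); Y=np.cross(n,X); M=np.c_[X,Y,n]
def plan(pos,R,st=None):
    st=st or manip.read_state(); Rc=Ro.from_rotvec(st['ee_rot']).as_matrix()
    off=Rc.T@(np.array(pos)-st['tcp_pos'])*100; ang=Ro.from_matrix(Rc.T@R).as_rotvec()
    return off.round(2),ang.round(3)
def tool(y,z):
    z=np.array(z)/np.linalg.norm(z); y=np.array(y)-z*(z@np.array(y)); y/=np.linalg.norm(y); return np.c_[np.cross(y,z),y,z]
E
python3 - <<'E'
from h import *
np.set_printoptions(precision=4,suppress=True)
st=manip.read_state(); print(Ro.from_rotvec(st['ee_rot']).as_matrix())
for sg in (1,-1):
    print(sg,plan(p0+M@[-.0345,-.134,.12],tool(sg*Y,-n)),p0+M@[-.0345,-.134,.12])
E
```

```text
[[-0.9614  0.2751 -0.0004]
 [ 0.2751  0.9614 -0.001 ]
 [ 0.0001 -0.001  -1.    ]]
1 (array([-45.79, -44.33,   4.02]), array([-0.094, -0.292, -0.613])) [ 0.4694 -0.0238  0.1809]
-1 (array([-45.79, -44.33,   4.02]), array([-0.379,  0.122,  2.5  ])) [ 0.4694 -0.0238  0.1809]
```

>>> play_rows(
  offset=[
    [-3.5,-3.4,0],
    [-7,-6.8,0],
    [-10.5,-10.2,0],
    [-14,-13.6,0],
    [-17,-16.5,0],
  ],
  angular=[
    [0,0,-0.12],
    [0,0,-0.24],
    [0,0,-0.36],
    [0,0,-0.48],
    [0,0,-0.6],
  ],
  hand=[4,4,4,4,4],
)

```text
time: 0.6
tcp_pos: [0.2698, 0.3213, 0.2211]
ee_rot: [0.51, -3.1, 0.0]
force: [0.9, 0.2, -0.1]
width: 0.0396
grasp_force: 0.0
```

Run:
```python
from h import *
print(manip.read_state()['joint_positions'].round(3),plan(p0+M@[-.0345,-.134,.12],tool(Y,-n)))
```

```text
[ 0.761  0.11   1.965 -0.     1.067 -1.136] (array([ -7.85, -39.08,   4.03]), array([-0.002, -0.301, -0.013]))
```

>>> play_rows(
  offset=[
    [-0.9,-4.5,0],
    [-1.8,-9,0],
    [-2.7,-13.4,0],
    [-3.5,-17.5,0],
    [-4.4,-22,0],
  ],
  angular=[
    [0,0,0],
    [0,0,0],
    [0,0,0],
    [0,0,0],
    [0,0,0],
  ],
  hand=[4,4,4,4,4],
)

```text
time: 1.1
tcp_pos: [0.3809, 0.1269, 0.2212]
ee_rot: [-0.503, 3.101, 0.0]
force: [0.3, 1.1, -0.1]
width: 0.0401
grasp_force: 0.0
```

>>> play_rows(
  offset=[
    [-0.8,-3.4,0],
    [-1.6,-6.8,1],
    [-2.4,-10.2,2],
    [-3.2,-13.6,3],
    [-3.5,-17.1,4],
  ],
  angular=[
    [0,-0.06,0],
    [0,-0.12,0],
    [0,-0.18,0],
    [0,-0.24,0],
    [0,-0.301,-0.01],
  ],
  hand=[4,4,4,4,4],
)

```text
time: 1.6
tcp_pos: [0.4685, -0.0242, 0.181]
ee_rot: [-0.468, 2.802, 0.068]
force: [0.7, 1.4, -0.9]
width: 0.0399
grasp_force: 0.0
```

Run:
```python
from h import *
print(manip.read_state()['joint_positions'].round(3),plan(p0+M@[-.0345,-.134,.12],tool(Y,-n)),plan(p0+M@[-.0345,-.134,.033],tool(Y,-n)))
t=snap('top'); s=snap('scene')
im=[]
for f,(x,y,w,h) in [(t,(290,215,125,120)),(s,(245,180,125,120))]:
    a=cv2.resize(f['frame'][y:y+h,x:x+w],(400,384),interpolation=cv2.INTER_CUBIC); im.append(np.clip(255*(a/255.)**.6,0,255).astype('uint8'))
cv2.imwrite('pics/g1.png',np.hstack(im))
```

```text
[-0.246  0.139  2.084  0.26   0.677 -2.331] (array([-0.1 ,  0.01,  0.04]), array([-0.005,  0.003, -0.007])) (array([-0.08,  0.05,  8.74]), array([-0.005,  0.003, -0.007]))
```

View pics/g1.png

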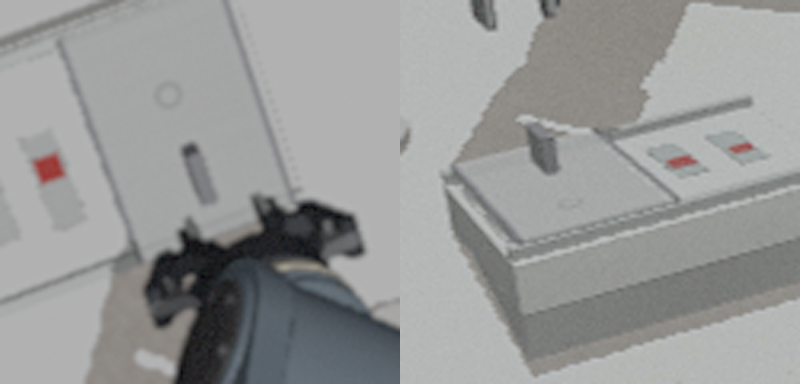

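Top crop: the fingertips are at about (190,230) and (262,205), astride the ridge's line, and the ridge is at (198,175). Scene crop: the ridge is at (542,148) and the ring at (570,203). I'll project the known tip midpoint to find the camera bias.

Run:
```python
from h import *
np.set_printoptions(precision=4,suppress=True)
t=load('top');s=load('scene'); st=manip.read_state(); R=Ro.from_rotvec(st['ee_rot']).as_matrix(); tc=st['tcp_pos']
print(manip.tcp_to_tips)
for dz in (0,.007,.014):
  for sg in (-1,1):
    w=tc+R@[0,sg*.026,dz]; print(dz,sg,w,'topcrop',(pix(t,w)-[290,215])*3.2,'scenecrop',(pix(s,w)-[245,180])*3.2+[400,0])
```

```text
0.014
0 -1 [ 0.476  -0.0504  0.1798] topcrop [262.5354 197.4845] scenecrop [490.8693  39.0525]
0 1 [ 0.4592 -0.0012  0.1797] topcrop [188.5382 224.0243] scenecrop [555.9421  24.4611]
0.007 -1 [ 0.4779 -0.0497  0.1731] topcrop [260.3492 194.2526] scenecrop [492.2738  47.8624]
0.007 1 [ 0.4612 -0.0005  0.173 ] topcrop [186.848  220.6107] scenecrop [557.208   33.2061]
0.014 -1 [ 0.4799 -0.0491  0.1664] topcrop [258.1923 191.0639] scenecrop [493.6728  56.6386]
0.014 1 [0.4632 0.0002 0.1664] topcrop [185.1804 217.2427] scenecrop [558.4691  41.918 ]
```

>>> play_rows(
  offset=[
    [0,0.3,2],
    [0,0.3,4.5],
    [0,0.3,6.5],
    [0,0.3,8],
    [0,0.3,8.6],
  ],
  angular=[
    [0,0,0],
    [0,0,0],
    [0,0,0],
    [0,0,0],
    [0,0,0],
  ],
  hand=[4,4,4,4,4],
)

```text
time: 2.2
tcp_pos: [0.4904, -0.0109, 0.0979]
ee_rot: [-0.47, 2.807, 0.071]
force: [-0.4, 0.6, 0.2]
width: 0.0398
grasp_force: 0.0
```

>>> play_rows(
  offset=[
    [0,0,0],
    [0,0,0],
    [0,0,0],
    [0,0,0],
    [0,0,0],
  ],
  angular=[
    [0,0,0],
    [0,0,0],
    [0,0,0],
    [0,0,0],
    [0,0,0],
  ],
  hand=[0.6,0.6,0.6,0.6,0.6],
)

```text
time: 2.7
tcp_pos: [0.491, -0.0118, 0.0995]
ee_rot: [-0.469, 2.804, 0.069]
force: [-0.4, 0.4, 0.3]
width: 0.0059
grasp_force: 0.0
```

Run:
```python
from h import *
st=manip.read_state(); print(M.T@(st['tcp_pos']-p0),st['width'],st['grasp_force'])
t=snap('top'); s=snap('scene')
im=[]
for f,(x,y,w,h) in [(t,(290,215,125,120)),(s,(245,180,125,120))]:
    a=cv2.resize(f['frame'][y:y+h,x:x+w],(400,384),interpolation=cv2.INTER_CUBIC); im.append(np.clip(255*(a/255.)**.6,0,255).astype('uint8'))
cv2.imwrite('pics/g2.png',np.hstack(im))
```

```text
[-0.03535503 -0.12989354  0.03504979] 0.005908700536086763 0.0
```

View pics/g2.png

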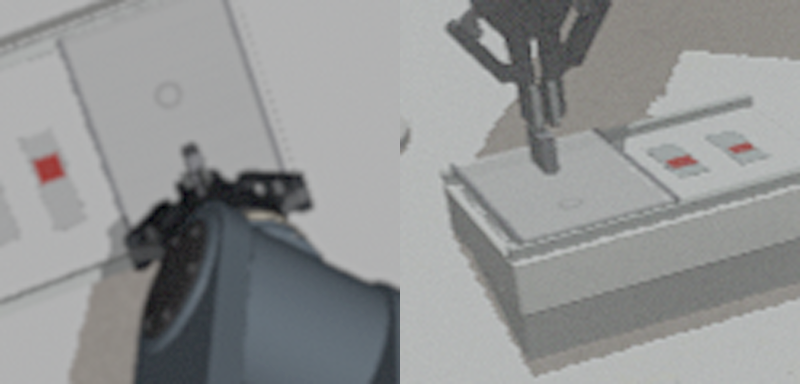

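Run:
```python
from h import *
np.set_printoptions(precision=4,suppress=True)
t=load('top');s=load('scene'); st=manip.read_state(); R=Ro.from_rotvec(st['ee_rot']).as_matrix(); tc=st['tcp_pos']
for dz in (-.03,-.01,0,.014):
    w=tc+R@[0,0,dz]; print(dz,M.T@(w-p0),'topcrop',(pix(t,w)-[290,215])*3.2,'scenecrop',(pix(s,w)-[245,180])*3.2+[400,0])
for h in (.012,.044):
  for x in (-.055,-.0155):
    w=p0+M@[x,-.131,h]; print('ridge',x,h,'topcrop',(pix(t,w)-[290,215])*3.2,'scenecrop',(pix(s,w)-[245,180])*3.2+[400,0])
for nm,S,c in [('t',t,lambda u,v:(290+u/3.2,215+v/3.2)),('s',s,lambda u,v:(245+(u-400)/3.2,180+v/3.2))]:
    for p in ([(192,148),(197,165),(200,185),(204,200)] if nm=='t' else [(530,80),(532,100),(555,100),(540,120),(543,135),(545,155),(545,168)]):
        w=world(S,*c(*p)); print(nm,p,M.T@(w-p0),'tool',R.T@(w-tc))
```

```text
-0.03 [-0.0355 -0.1298  0.0649] topcrop [202.5224 186.6349] scenecrop [541.6341  98.366 ]
-0.01 [-0.0354 -0.1298  0.0449] topcrop [197.719  178.1453] scenecrop [545.2958 122.6286]
0 [-0.0354 -0.1299  0.0349] topcrop [195.3818 174.0145] scenecrop [547.112  134.6627]
0.014 [-0.0354 -0.1299  0.0209] topcrop [192.1791 168.3539] scenecrop [549.6384 151.4027]
ridge -0.055 0.012 topcrop [199.9    188.2632] scenecrop [542.2295 154.8296]
ridge -0.0155 0.012 topcrop [182.9075 139.764 ] scenecrop [558.0752 170.0127]
ridge -0.055 0.044 topcrop [207.6295 201.7354] scenecrop [536.2997 117.0072]
ridge -0.0155 0.044 topcrop [190.2176 151.9577] scenecrop [552.1334 131.365 ]
t (192, 148) [-0.0163 -0.1337  0.0348] tool [-0.0192 -0.0037  0.0001]
t (197, 165) [-0.0259 -0.1324  0.0453] tool [-0.0096 -0.0025 -0.0104]
t (200, 185) [-0.0409 -0.1298  0.0448] tool [ 0.0054  0.     -0.0099]
t (204, 200) [ 0.0011 -0.1198  0.1895] tool [-0.0365  0.0097 -0.1546]
s (530, 80) [-0.0236 -0.1398  0.0856] tool [-0.0119 -0.01   -0.0507]
s (532, 100) [-0.0268 -0.1398  0.0685] tool [-0.0088 -0.01   -0.0336]
s (555, 100) [-0.028  -0.1215  0.0636] tool [-0.0074  0.0083 -0.0288]
s (540, 120) [-0.0227 -0.1372  0.0527] tool [-0.0128 -0.0073 -0.0178]
s (543, 135) [-0.0196 -0.1375  0.0414] tool [-0.0159 -0.0075 -0.0065]
s (545, 155) [-0.0185 -0.1386  0.0255] tool [-0.017  -0.0086  0.0094]
s (545, 168) [-0.0199 -0.1399  0.0146] tool [-0.0156 -0.0098  0.0204]
```

Run:
```python
from h import *
t=load('top');s=load('scene'); st=manip.read_state(); R=Ro.from_rotvec(st['ee_rot']).as_matrix(); tc=st['tcp_pos']
for nm,S in (('s',s),('t',t)):
    P=(cloud(S)-tc)@R*1000
    m=(abs(P[...,0])<40)&(abs(P[...,1])<25)
    vs,us=np.where(m); print(nm)
    for v in range(vs.min(),vs.max()+1):
        if nm=='s' and not 205<=v<=236: continue
        if nm=='t' and not 258<=v<=282: continue
        u=us[vs==v]; u=u[(u>=(280 if nm=='s' else 344))&(u<=(299 if nm=='s' else 358))]
        print(v,u.min() if len(u) else '',' '.join('%d/%d/%d:%d'%(*P[v,k],S['frame'][v,k].mean()) for k in u[::1 if nm=='s' else 2]))
```

```text
s
205 280 -8/-22/-52:59 -8/-20/-52:44 -14/-19/-53:38 -7/-15/-50:41 -9/-13/-50:40 -13/-12/-51:47 -13/-9/-50:36 3/0/-44:71 -2/0/-45:35 -1/3/-44:42 -10/3/-46:55 -10/6/-46:65 -1/11/-42:54 -5/12/-43:40
206 281 -6/-20/-48:74 -5/-17/-48:36 -13/-17/-50:43 -10/-13/-48:34 -12/-12/-48:50 -4/-7/-45:58 -10/-6/-46:58 5/0/-40:49 0/1/-42:37 -6/1/-43:34 -10/3/-44:71 -14/4/-45:86 -2/10/-40:65 -7/11/-41:34
207 281 0/-19/-44:109 -6/-18/-45:37 -4/-15/-44:39 -2/-12/-43:40 -9/-11/-45:62 -6/-8/-43:83 -10/-7/-44:73 10/1/-36:39 -1/0/-40:34 -9/0/-42:33 -10/3/-41:56 -8/5/-40:78 -4/9/-38:69 -5/11/-38:43 -8/13/-38:49
208 281 4/-18/-40:109 -6/-18/-43:38 -8/-16/-43:33 -8/-14/-43:42 -7/-11/-41:46 -12/-10/-43:75 -5/-5/-40:73 9/0/-34:55 5/1/-35:40 -6/1/-38:41 -11/2/-39:49 -8/5/-38:74 -7/8/-37:71 -7/10/-36:51 -7/13/-36:46
209 281 3/-19/-38:114 -3/-18/-39:49 -5/-16/-39:37 -8/-14/-40:39 -7/-11/-39:43 -12/-8/-40:84 -13/-6/-39:66 0/0/-34:34 -9/0/-37:34 -13/1/-38:53 -12/4/-36:75 -9/7/-35:71 -5/10/-33:44 -4/14/-32:39
210 281 5/-18/-34:109 -3/-18/-37:53 -8/-17/-38:39 -6/-14/-37:42 -8/-12/-37:43 -11/-10/-37:69 -7/-7/-35:86 -11
[... 6668 characters left out ...]
344 -3/19/-21:97 -13/17/-55:16 -13/13/-60:13 -11/9/-59:10 7/1/-10:37 -3/0/-46:18 -38/2/-144:9 -37/0/-148:10
275 344 15/18/23:109 -12/17/-60:26 -17/14/-75:4 -17/11/-81:6 10/2/-7:33 -37/7/-145:18 -38/3/-150:8 -38/0/-155:8
276 344 18/19/25:116 -18/19/-80:33 -18/15/-84:4 -17/12/-88:6 -37/11/-146:20 -38/8/-151:11 -38/4/-156:9 -38/1/-160:8
277 344 -8/23/-56:93 -17/20/-85:25 -17/16/-88:5 -35/15/-143:8 -37/12/-150:11 -37/8/-154:10 -39/2/-169:13
278 344 -9/24/-63:47 -14/21/-82:10 -16/17/-92:4 -35/16/-147:5 -37/13/-155:8
279 345 -6/23/-65:12 -19/20/-103:6 -34/19/-148:7 -35/15/-154:10
280 345 -4/23/-65:13 -31/23/-142:7 -34/20/-152:4
281 345 -3/24/-66:10 -31/24/-146:6 -34/20/-159:7
282 347 -31/24/-151:5
```

The gripper closed without meeting anything. The depth data put the fingertips about 10 mm behind the TCP, just above the ridge top. I'll open, go lower in checked steps and try again.

>>> play_rows(
  offset=[
    [0,0,0],
    [0,0,0],
    [0,-0.1,0.3],
    [0,-0.1,0.6],
    [0,-0.1,0.8],
  ],
  angular=[
    [0,0,0],
    [0,0,0],
    [0,0,0],
    [0,0,0],
    [0,0,0],
  ],
  hand=[4,4,4,4,4],
)

```text
time: 3.3
tcp_pos: [0.4935, -0.0119, 0.091]
ee_rot: [-0.469, 2.805, 0.069]
force: [0.4, -0.3, -0.5]
width: 0.0402
grasp_force: 0.0
```

>>> play_rows(
  offset=[
    [0,0,0.2],
    [0,0,0.4],
    [0,0,0.6],
    [0,0,0.7],
    [0,0,0.7],
  ],
  angular=[
    [0,0,0],
    [0,0,0],
    [0,0,0],
    [0,0,0],
    [0,0,0],
  ],
  hand=[4,4,4,4,4],
)

```text
time: 3.8
tcp_pos: [0.4954, -0.0112, 0.0846]
ee_rot: [-0.469, 2.805, 0.069]
force: [-0.5, -0.0, -0.6]
width: 0.0402
grasp_force: 0.0
```

>>> play_rows(
  offset=[
    [0,0,0.2],
    [0,0,0.4],
    [0,0,0.6],
    [0,0,0.6],
    [0,0,0.6],
  ],
  angular=[
    [0,0,0],
    [0,0,0],
    [0,0,0],
    [0,0,0],
    [0,0,0],
  ],
  hand=[4,4,4,4,4],
)

```text
time: 4.3
tcp_pos: [0.4971, -0.0106, 0.0789]
ee_rot: [-0.469, 2.805, 0.069]
force: [1.3, 0.4, 0.3]
width: 0.0402
grasp_force: 0.0
```

>>> play_rows(
  offset=[
    [0,0,0],
    [0,0,0],
    [0,0,0],
    [0,0,0],
    [0,0,0],
  ],
  angular=[
    [0,0,0],
    [0,0,0],
    [0,0,0],
    [0,0,0],
    [0,0,0],
  ],
  hand=[0.6,0.6,0.6,0.6,0.6],
)

```text
time: 4.8
tcp_pos: [0.4972, -0.0108, 0.0793]
ee_rot: [-0.47, 2.804, 0.068]
force: [-3.6, -1.4, 6.5]
width: 0.0102
grasp_force: 58.7
```

>>> play_rows(
  offset=[
    [0,1.5,-0.1],
    [0,3.5,-0.1],
    [0,5.5,-0.1],
    [0,7.5,-0.1],
    [0,9,-0.1],
  ],
  angular=[
    [0,0,0],
    [0,0,0],
    [0,0,0],
    [0,0,0],
    [0,0,0],
  ],
  hand=[0.6,0.6,0.6,0.6,0.6],
)

```text
time: 5.3
tcp_pos: [0.4663, 0.0751, 0.0793]
ee_rot: [-0.471, 2.806, 0.069]
force: [-3.6, -3.7, -1.3]
width: 0.0103
grasp_force: 62.7
```

>>> play_rows(
  offset=[
    [0,0.2,0],
    [0,0.4,0],
    [0,0.6,0],
    [0,0.8,0],
    [0,1,0],
  ],
  angular=[
    [0,0,0],
    [0,0,0],
    [0,0,0],
    [0,0,0],
    [0,0,0],
  ],
  hand=[0.6,0.6,0.6,0.6,0.6],
)

```text
time: 5.8
tcp_pos: [0.4635, 0.0832, 0.0793]
ee_rot: [-0.47, 2.807, 0.069]
force: [-6.9, -3.5, 1.2]
width: 0.0104
grasp_force: 63.1
```

>>> play_rows(
  offset=[
    [0,0.2,0],
    [0,0.4,0],
    [0,0.6,0],
    [0,0.8,0],
    [0,1,0],
  ],
  angular=[
    [0,0,0],
    [0,0,0],
    [0,0,0],
    [0,0,0],
    [0,0,0],
  ],
  hand=[0.6,0.6,0.6,0.6,0.6],
)

```text
time: 6.3
tcp_pos: [0.46, 0.0926, 0.0793]
ee_rot: [-0.47, 2.807, 0.069]
force: [-7.8, -4.6, 3.4]
width: 0.0106
grasp_force: 63.3
```

>>> play_rows(
  offset=[
    [0,0.2,0],
    [0,0.4,0],
    [0,0.6,0],
    [0,0.8,0],
    [0,0.8,0],
  ],
  angular=[
    [0,0,0],
    [0,0,0],
    [0,0,0],
    [0,0,0],
    [0,0,0],
  ],
  hand=[0.6,0.6,0.6,0.6,0.6],
)

```text
time: 6.8
tcp_pos: [0.4573, 0.1003, 0.0793]
ee_rot: [-0.47, 2.808, 0.069]
force: [-8.3, -2.3, 4.1]
width: 0.0104
grasp_force: 63.6
```

>>> play_rows(
  offset=[
    [0,0.1,0],
    [0,0.2,0],
    [0,0.3,0],
    [0,0.4,0],
    [0,0.4,0],
  ],
  angular=[
    [0,0,0],
    [0,0,0],
    [0,0,0],
    [0,0,0],
    [0,0,0],
  ],
  hand=[0.6,0.6,0.6,0.6,0.6],
)

```text
time: 7.3
tcp_pos: [0.4569, 0.1018, 0.0793]
ee_rot: [-0.469, 2.806, 0.065]
force: [-4.9, -36.6, 3.4]
width: 0.0104
grasp_force: 63.8
```

>>> play_rows(
  offset=[
    [0,0.1,0],
    [0,0.2,0],
    [0,0.3,0],
    [0,0.4,0],
    [0,0.4,0],
  ],
  angular=[
    [0,0,0],
    [0,0,0],
    [0,0,0],
    [0,0,0],
    [0,0,0],
  ],
  hand=[0.6,0.6,0.6,0.6,0.6],
)

```text
time: 7.8
tcp_pos: [0.4569, 0.1024, 0.0794]
ee_rot: [-0.466, 2.804, 0.059]
force: [-0.7, -83.6, 2.8]
width: 0.0105
grasp_force: 65.0
```

>>> play_rows(
  offset=[
    [0,-0.3,0],
    [0,-0.6,0],
    [0,-0.6,0],
    [0,-0.6,0],
    [0,-0.6,0],
  ],
  angular=[
    [0,0,0],
    [0,0,0],
    [0,0,0],
    [0,0,0],
    [0,0,0],
  ],
  hand=[0.6,0.6,0.6,3.5,3.5],
)

```text
time: 8.3
tcp_pos: [0.4586, 0.1023, 0.08]
ee_rot: [-0.467, 2.804, 0.069]
force: [0.4, -0.2, 0.4]
width: 0.0348
grasp_force: 0.0
```

>>> play_rows(
  offset=[
    [0,0,0],
    [0,0,0],
    [0,0,-3],
    [0,0,-7],
    [0,0,-11],
  ],
  angular=[
    [0,0,0],
    [0,0,0],
    [0,0,0],
    [0,0,0],
    [0,0,0],
  ],
  hand=[4,4,4,5,5],
)

```text
time: 8.8
tcp_pos: [0.4263, 0.0921, 0.1858]
ee_rot: [-0.469, 2.806, 0.069]
force: [0.0, 0.3, 0.0]
width: 0.0502
grasp_force: 0.0
```

Run:
```python
from h import *
np.set_printoptions(precision=4,suppress=True)
st=manip.read_state(); print(st['tcp_pos'],st['joint_positions'],st['force'])
t=snap('top')
Pt=cloud(t); q=(Pt-p0)@M
m=(abs(q[...,0])<.07)&(q[...,1]>-.07)&(q[...,1]<.05)&(q[...,2]>.036)&(q[...,2]<.052); T=q[m]
if len(T)>10: print('ridge',len(T),cv2.minAreaRect(T[:,:2].astype(np.float32)*1000))
c=np.deg2rad(33.5); d=np.array([np.cos(c),np.sin(c),0]); e=np.array([-np.sin(c),np.cos(c),0])
for y in (d,-d,e,-e): print(plan([.528,-.256,.22],tool(y,[0,0,-1])))
```

```text
[0.4263 0.0921 0.1858] [ 0.0558  0.0573  2.1613  0.1332  0.6375 -1.9421] [0.0099 0.3287 0.0327]
ridge 93 ((-36.476470947265625, -8.549591064453125), (40.50333023071289, 11.91031551361084), 0.45861518383026123)
(array([  0.91, -36.2 ,  -3.15]), array([0.199, 0.264, 1.307]))
(array([  0.91, -36.2 ,  -3.15]), array([-0.282,  0.214, -1.807]))
(array([  0.91, -36.2 ,  -3.15]), array([-0.042,  0.305, -0.251]))
(array([  0.91, -36.2 ,  -3.15]), array([0.442, 0.061, 2.857]))
```

>>> play_rows(
  offset=[
    [0,-1,-3],
    [0.2,-5,-5],
    [0.3,-9,-5],
    [0.4,-13,-4.5],
    [0.5,-17,-4],
  ],
  angular=[
    [0.02,0.026,0.13],
    [0.04,0.052,0.26],
    [0.06,0.078,0.39],
    [0.08,0.104,0.52],
    [0.1,0.13,0.65],
  ],
  hand=[5,5,5,5,5],
)

```text
time: 9.35
tcp_pos: [0.467, -0.0754, 0.2221]
ee_rot: [0.495, 2.944, 0.035]
force: [1.9, 1.3, -0.2]
width: 0.0501
grasp_force: 0.0
```

Run:
```python
from h import *
st=manip.read_state(); print(st['tcp_pos'],st['joint_positions'])
c=np.deg2rad(33.5); d=np.array([np.cos(c),np.sin(c),0])
print(plan([.526,-.255,.22],tool(d,[0,0,-1])))
```

```text
[ 0.4669653  -0.0753924   0.22210795] [-0.28240318  0.13306268  1.94431542  0.05161201  0.91229294 -1.54836231]
(array([-11.35, -15.07,   1.19]), array([0.096, 0.129, 0.651]))
```

>>> play_rows(
  offset=[
    [-2.3,-3,0.2],
    [-4.6,-6,0.4],
    [-6.9,-9,0.6],
    [-9.2,-12.2,0.9],
    [-11.35,-15.07,1.2],
  ],
  angular=[
    [0.02,0.026,0.13],
    [0.04,0.052,0.26],
    [0.058,0.078,0.39],
    [0.077,0.104,0.52],
    [0.096,0.129,0.651],
  ],
  hand=[5,5,5,5,5],
)

```text
time: 9.85
tcp_pos: [0.5269, -0.2548, 0.2195]
ee_rot: [-1.486, -2.767, 0.001]
force: [0.5, 0.2, -0.2]
width: 0.0496
grasp_force: 0.0
```

>>> play_rows(
  offset=[
    [0,0,0],
    [0,0,0],
    [0,0,0],
    [0,0,0],
    [0,0,0],
  ],
  angular=[
    [0,0,0],
    [0,0,0],
    [0,0,0],
    [0,0,0],
    [0,0,0],
  ],
  hand=[5,5,5,5,5],
)

```text
time: 10.35
tcp_pos: [0.5265, -0.2524, 0.22]
ee_rot: [1.477, 2.772, -0.0]
force: [-0.1, -0.2, -0.1]
width: 0.0499
grasp_force: 0.0
```

Run:
```python
from h import *
np.set_printoptions(precision=4,suppress=True)
st=manip.read_state(); print(st['tcp_pos'],st['joint_positions']); R=Ro.from_rotvec(st['ee_rot']).as_matrix(); print(R)
c=np.deg2rad(33.5); d=np.array([np.cos(c),np.sin(c),0])
print(plan([.526,-.255,.22],tool(d,[0,0,-1])))
s=snap('scene'); P=cloud(s); q=(P-st['tcp_pos'])@R*1000
for z0 in range(-70,12,6):
    m=(abs(q[...,0])<60)&(abs(q[...,1])<60)&(q[...,2]>=z0)&(q[...,2]<z0+6); Q=q[m]
    if len(Q): 
        a,b=Q[Q[:,1]<0],Q[Q[:,1]>=0]; print(z0,len(a),len(b),np.median(a,0) if len(a) else '',np.median(b,0) if len(b) else '')
vs,us=np.where((abs(q[...,0])<60)&(abs(q[...,1])<60)&(q[...,2]>-80)&(q[...,2]<20)); print(us.min(),us.max(),vs.min(),vs.max())
# handle face below now seen from scene
m=(P[...,2]>.09)&(P[...,2]<.15)&(np.hypot(P[...,0]-.53,P[...,1]+.257)<.03); Q=(P[m]-st['tcp_pos'])@R*1000
print('handle in tool',len(Q),Q.min(0),np.median(Q,0),Q.max(0))
x,y,w,h=165,150,60,100
a=cv2.resize(s['frame'][y:y+h,x:x+w],None,fx=6,fy=6,interpolation=cv2.INTER_CUBIC); cv2.imwrite('pics/g3.png',np.clip(255*(a/255.)**.6,0,255).astype('uint8'))
```

```text
[ 0.5265 -0.2524  0.22  ] [-0.5266  0.413   1.5631 -0.0003  1.1651 -1.1181]
[[-0.5576  0.8301  0.0002]
 [ 0.8301  0.5576 -0.0004]
 [-0.0005 -0.0001 -1.    ]]
(array([-0.19, -0.18, -0.  ]), array([-0.   ,  0.   ,  0.007]))
-70 12 50 [-14.0115 -40.2712 -66.5089] [ -4.0782  51.3405 -67.3766]
-64 22 32 [-11.8936 -28.6035 -61.3705] [ -7.785   54.6292 -61.8477]
-58 14 8 [-10.5091 -28.356  -54.6218] [-12.8644  35.2588 -55.8395]
-52 15 9 [ -9.0643 -28.6753 -48.0935] [ -8.523   37.7571 -47.9337]
-46 15 25 [ -8.3664 -26.2831 -42.5234] [ -5.8619  36.1986 -42.5031]
-40 17 22 [ -2.566  -24.7788 -37.242 ] [ -6.382   36.1928 -37.3384]
-34 19 27 [ -8.9225 -26.9889 -30.652 ] [ -6.3172  36.3219 -30.6992]
-28 18 25 [ -5.31   -25.9816 -25.4118] [ -5.9546  35.3436 -25.1344]
-22 18 15 [ -5.3236 -27.0099 -20.4544] [ -8.3355  32.0385 -18.7576]
-16 14 10 [ -2.8712 -27.7159 -15.031 ] [ -1.4188  30.3857 -13.0047]
-10 1 0 [ -4.1055 -32.1502  -9.9952] 
161 194 156 196
handle in tool 254 [-19.5845 -16.2494  70.0214] [-10.4423   8.2487  99.2316] [  6.7246  14.421  129.8174]
```

>>> play_rows(
  offset=[
    [-0.2,-0.1,1.5],
    [-0.2,-0.1,3],
    [-0.2,-0.1,4.5],
    [-0.2,-0.1,5.5],
    [-0.2,-0.1,6.5],
  ],
  angular=[
    [0,0,0],
    [0,0,0],
    [0,0,0],
    [0,0,0],
    [0,0,0],
  ],
  hand=[5,5,5,5,5],
)

```text
time: 10.9
tcp_pos: [0.5268, -0.2552, 0.1543]
ee_rot: [1.479, 2.772, -0.001]
force: [-0.8, -0.6, 0.4]
width: 0.0502
grasp_force: 0.0
```

>>> play_rows(
  offset=[
    [0,0,1],
    [0,0,2],
    [0,0,3],
    [0,0,3.8],
    [0,0,4.2],
  ],
  angular=[
    [0,0,0],
    [0,0,0],
    [0,0,0],
    [0,0,0],
    [0,0,0],
  ],
  hand=[5,5,5,5,5],
)

```text
time: 11.4
tcp_pos: [0.5265, -0.2552, 0.1117]
ee_rot: [-1.479, -2.771, 0.001]
force: [-0.5, 0.2, -0.3]
width: 0.0501
grasp_force: 0.0
```

>>> play_rows(
  offset=[
    [0,0,0],
    [0,0,0],
    [0,0,0],
    [0,0,0],
    [0,0,0],
  ],
  angular=[
    [0,0,0],
    [0,0,0],
    [0,0,0],
    [0,0,0],
    [0,0,0],
  ],
  hand=[1.8,1.8,1.8,1.8,1.8],
)

```text
time: 11.9
tcp_pos: [0.5268, -0.2554, 0.1129]
ee_rot: [1.479, 2.771, -0.001]
force: [-0.2, 0.3, 0.5]
width: 0.0233
grasp_force: 58.8
```

>>> play_rows(
  offset=[
    [0,0,-1],
    [0,0,-2.5],
    [0,0,-4.5],
    [0,0,-6.5],
    [0,0,-9],
  ],
  angular=[
    [0,0,0],
    [0,0,0],
    [0,0,0],
    [0,0,0],
    [0,0,0],
  ],
  hand=[1.8,1.8,1.8,1.8,1.8],
)

```text
time: 12.4
tcp_pos: [0.5265, -0.2551, 0.2037]
ee_rot: [-1.479, -2.771, 0.001]
force: [-0.3, 0.1, -0.9]
width: 0.0232
grasp_force: 58.8
```

>>> play_rows(
  offset=[
    [0,0,-2],
    [0,0,-4],
    [0,0,-5],
    [0,0,-5],
    [0,0,-5],
  ],
  angular=[
    [0,0,0],
    [0,0,0],
    [0,0,0],
    [0,0,0],
    [0,0,0],
  ],
  hand=[1.8,1.8,1.8,1.8,1.8],
)

```text
time: 12.9
tcp_pos: [0.5265, -0.2551, 0.252]
ee_rot: [-1.479, -2.771, 0.001]
force: [-0.4, -0.5, -1.9]
width: 0.0237
grasp_force: 58.8
```

Run:
```python
from h import *
np.set_printoptions(precision=4,suppress=True)
st=manip.read_state(); print(st['tcp_pos'],st['joint_positions'],st['force'],st['width']); R=Ro.from_rotvec(st['ee_rot']).as_matrix()
s=snap('scene');t=snap('top')
P=cloud(s); q=(P-st['tcp_pos'])@R*1000
for z0 in range(-60,110,8):
    m=(abs(q[...,0])<40)&(abs(q[...,1])<25)&(q[...,2]>=z0)&(q[...,2]<z0+8); Q=q[m]
    if len(Q): print(z0,len(Q),Q.min(0),np.median(Q,0),Q.max(0))
w=st['tcp_pos']+R@[0,0,.098]; p=pix(s,w); print('tip pix pred',p,'top',pix(t,w))
def crop(f,x,y,w,h,k): return np.clip(255*(cv2.resize(f['frame'][y:y+h,x:x+w],None,fx=k,fy=k,interpolation=cv2.INTER_CUBIC)/255.)**.6,0,255).astype('uint8')
a=crop(s,int(p[0])-30,int(p[1])-70,60,90,6); b=crop(t,290,205,120,90,3)
c=np.zeros((540,360+360,3),np.uint8); c[:,:360]=a; c[:270,360:]=b; cv2.imwrite('pics/g4.png',c); print(int(p[0])-30,int(p[1])-70)
```

```text
[ 0.5265 -0.2551  0.252 ] [-0.5306  0.3865  1.521  -0.0004  1.2351 -1.1208] [-0.3567 -0.5491 -1.8954] 0.023686247044036882
-60 33 [-15.9487 -24.0907 -59.9953] [-12.8226  -9.4008 -55.3822] [ -7.9766  23.5581 -52.2291]
-52 26 [-15.9349 -18.8296 -51.896 ] [-13.8916   0.2469 -48.6604] [ -2.7582  23.055  -44.3305]
-44 46 [-16.3714 -18.4359 -43.7192] [-10.0415  16.3459 -39.915 ] [  8.9801  24.833  -36.021 ]
-36 41 [-16.5669 -18.4922 -35.9211] [-11.1899  15.894  -32.1001] [  4.0628  24.8614 -28.0802]
-28 39 [-16.2467 -12.7814 -27.4164] [ -9.4584  17.2611 -23.2985] [  9.1667  24.458  -20.0273]
-20 31 [-16.0589 -18.2155 -19.9586] [-12.8646  14.494  -16.823 ] [  9.3957  24.9914 -12.5961]
-12 34 [-16.0247 -11.6837 -11.9656] [-10.9942  11.5063  -8.9147] [ 8.8318 18.8129 -4.0034]
-4 39 [-15.7042  -9.7392  -3.954 ] [-7.4748  9.983  -0.3748] [ 7.5767 14.8142  3.4592]
4 42 [-16.4309 -10.0435   4.173 ] [-8.1171 10.2603  7.9982] [ 7.2731 15.0003 11.8988]
12 40 [-16.3807 -14.1683  12.1319] [-6.7955 10.045  16.8003] [ 7.8938 15.0633 19.8807]
20 38 [-16.4657  -9.5934  20.038 ] [-6.2609 10.1691 24.4095] [
[... 159 characters left out ...]
3987 38.4289] [ 4.3371 11.7836 43.2388]
44 18 [-9.6544 -3.3991 44.085 ] [-5.7444  4.2169 48.5486] [ 2.1907  8.9338 51.8321]
52 20 [-11.0899  -1.2962  52.2381] [-5.1643  3.8467 55.6668] [ 3.4998  9.4233 59.9261]
60 17 [-10.6743  -4.1385  60.1174] [-6.5275  4.3921 63.5262] [ 2.1109  9.1687 67.7716]
68 17 [-10.713   -1.1865  68.2335] [-6.2673  4.184  72.5092] [ 1.8313  7.2425 75.5526]
76 13 [-9.5579 -6.3425 76.999 ] [-6.4408  2.5734 78.992 ] [ 1.9653  5.8654 83.9174]
84 10 [-6.5363 -1.9308 84.4748] [-3.8083  1.4684 87.9571] [-0.281   3.6135 90.911 ]
92 7 [-7.4631 -0.7549 92.6057] [-5.32    0.7336 95.7301] [ 0.5494  2.7666 98.3302]
tip pix pred [186.9082 216.49  ] top [464.2179 251.7706]
156 146
```

View pics/g4.png

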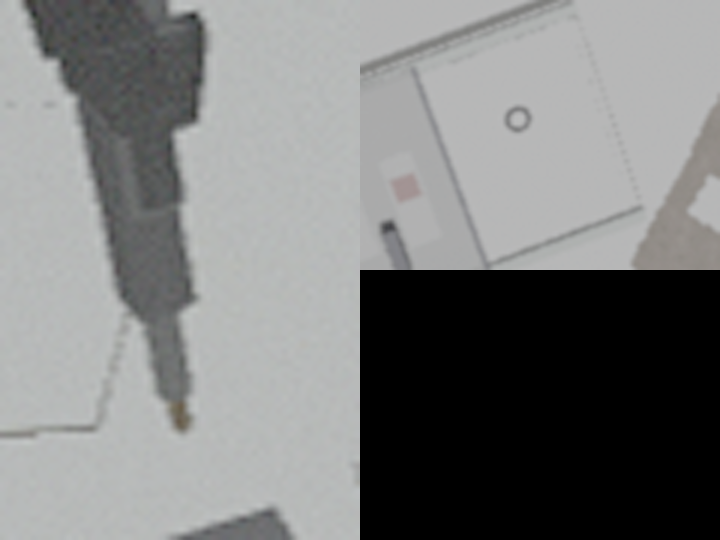

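Scene crop: the probe is held straight with its brass tip at (181,432), full-image (186.2,218), about 1 px from the prediction. Top crop: the cover is open and the bare ring is at (517,119), full-image (342.3,244.7). Now I'll locate the ring precisely and plan the hover.

```bash
cat >> h.py <<'E'
def frame(tilt,yaw):
    n=np.array([-np.sin(tilt)*np.cos(yaw),-np.sin(tilt)*np.sin(yaw),np.cos(tilt)])
    X=np.array([np.cos(tilt)*np.cos(yaw),np.cos(tilt)*np.sin(yaw),np.sin(tilt)]); return np.c_[X,np.cross(n,X),n]
M2=frame(.30,.342); n2=M2[:,2]
def hit(s,p,q=p0):
    o,d=ray(s,*p); return o+d*((q-o)@n2)/(d@n2)
def ringpix(s,c,r=7):
    f=s['frame'].mean(2); u0,v0=int(round(c[0])),int(round(c[1])); w=f[v0-r:v0+r+1,u0-r:u0+r+1]
    g=np.clip(np.percentile(w,80)-w-8,0,None); v,u=np.mgrid[v0-r:v0+r+1,u0-r:u0+r+1]; return np.array([(g*u).sum(),(g*v).sum()])/g.sum()
E
python3 - <<'E'
from h import *
np.set_printoptions(precision=4,suppress=True)
t=load('top');s=load('scene')
rt,rs=ringpix(t,(342.4,244.7)),ringpix(s,(298,243.3)); print(rt,rs,ringpix(s,rs,6))
print(s['frame'][236:251,289:308].mean(2).astype(int))
print(hit(t,rt),hit(s,rs),tri(t,rt,s,rs))
ring=(hit(t,rt)*.6+hit(s,rs)*.4); print('ring',ring)
y=np.array([.83,.5576,0]); R=tool(y,-n2)
for h in (.05,):
    print(plan(ring+n2*(h+.098),R))
E
```

```text
[342.1485 244.1582] [298.0307 243.736 ] [297.8964 243.6181]
[[149 150 147 150 149 149 147 147 149 146 149 145 150 149 147 147 147 146
  150]
 [148 147 148 147 148 147 148 145 151 148 148 149 146 148 147 151 148 149
  149]
 [149 149 145 148 145 148 149 148 147 150 149 149 149 149 149 146 151 147
  146]
 [150 148 148 150 149 149 148 148 147 150 148 149 149 151 148 148 148 149
  152]
 [148 148 148 147 148 150 150 151 149 148 148 149 149 148 147 151 151 148
  147]
 [146 143 148 150 149 148 147 149 146 143 147 146 141 147 146 148 149 152
  150]
 [147 149 149 146 147 146 117 107 109 110 124  96  68 123 147 150 147 147
  147]
 [147 147 151 149 154 107  83 137 149 150 148 121  81 122 149 151 149 150
  147]
 [149 148 148 148 149 112  60  85 104  94  74  81 129 148 146 148 149 148
  149]
 [150 150 148 148 151 135 121 106  94 108 138 153 151 151 150 149 150 151
  150]
 [148 147 147 148 150 150 153 152 153 154 150 149 150 147 148 146 150 146
  149]
 [144 149 148 147 149 147 150 145 150 148 149 148 149 148 148 148 149 145
  151]
 [150 150 148 147 146 146 148 147 148 147 147 145 151 148 149 149 148 150
  149]
 [147 151 148 149 150 148 150 149 149 151 146 149 148 150 148 143 139 135
  127]
 [149 149 150 150 148 150 147 150 148 147 148 143 139 136 126 130 124 127
  119]]
[0.5497 0.0067 0.0817] [0.559  0.004  0.0842] (array([0.5499, 0.0052, 0.0767]), np.float64(0.002633213857020567))
ring [0.5534 0.0056 0.0827]
(array([21.22, 12.52,  2.76]), array([-0.292, -0.077, -0.012]))
```

>>> play_rows(
  offset=[
    [2.5,1.5,0],
    [6,3.5,0],
    [9.5,5.5,0.2],
    [13,7.7,0.4],
    [16.5,9.8,0.6],
  ],
  angular=[
    [-0.05,-0.013,0],
    [-0.1,-0.026,0],
    [-0.15,-0.04,-0.006],
    [-0.2,-0.053,-0.01],
    [-0.25,-0.066,-0.01],
  ],
  hand=[1.8,1.8,1.8,1.8,1.8],
)

```text
time: 13.5
tcp_pos: [0.5157, -0.0622, 0.2458]
ee_rot: [1.378, 2.611, 0.283]
force: [1.3, 0.8, -0.9]
width: 0.0232
grasp_force: 58.9
```

```bash
cat >> h.py <<'E'
ring=np.array([.5515,.0055,.0827]); Rt=tool([.83,.5576,0],-n2)
E
python3 - <<'E'
from h import *
print(plan(ring+n2*(.04+.098),Rt))
E
```

```text
(array([4.82, 2.  , 3.42]), array([-0.039, -0.01 , -0.003]))
```

>>> play_rows(
  offset=[
    [1.2,0.5,0.8],
    [2.5,1,1.7],
    [3.8,1.6,2.5],
    [4.82,2,3.42],
    [4.82,2,3.42],
  ],
  angular=[
    [-0.01,0,0],
    [-0.02,0,0],
    [-0.03,-0.01,0],
    [-0.039,-0.01,-0.003],
    [-0.039,-0.01,-0.003],
  ],
  hand=[1.8,1.8,1.8,1.8,1.8],
)

```text
time: 14.0
tcp_pos: [0.5125, -0.0087, 0.2136]
ee_rot: [1.359, 2.59, 0.321]
force: [0.4, 0.5, -1.3]
width: 0.0232
grasp_force: 58.9
```

>>> play_rows(
  offset=[
    [0,0,0],
    [0,0,0],
    [0,0,0],
  ],
  angular=[
    [0,0,0],
    [0,0,0],
    [0,0,0],
  ],
  hand=[1.8,1.8,1.8],
)

```text
time: 14.3
tcp_pos: [0.5139, -0.0104, 0.2156]
ee_rot: [1.359, 2.585, 0.322]
force: [-0.2, 0.1, -1.2]
width: 0.0234
grasp_force: 58.9
```

Run:
```python
from h import *
np.set_printoptions(precision=4,suppress=True)
st=manip.read_state(); R=Ro.from_rotvec(st['ee_rot']).as_matrix(); print(st['tcp_pos'],st['joint_positions'],st['force'])
print('z err rad',R[:,2]+n2, plan(ring+n2*.138,Rt))
s=snap('scene');t=snap('top'); tip=st['tcp_pos']+R@[0,0,.098]; print(tip,'pred tip',pix(s,tip),pix(t,tip),'ring pred',pix(s,ring),pix(t,ring))
def crop(f,x,y,w,h,k): return np.clip(255*(cv2.resize(f['frame'][y:y+h,x:x+w],None,fx=k,fy=k,interpolation=cv2.INTER_CUBIC)/255.)**.6,0,255).astype('uint8')
c=np.hstack([crop(s,270,190,50,65,8),crop(t,320,215,50,65,8)]); cv2.imwrite('pics/g5.png',c)
# brass pixels in scene
f=s['frame'].astype(int); d=f[...,2]-f[...,0]; v,u=np.where(d[200:255,270:325]>10); print(np.c_[u+270,v+200][:40].tolist())
```

```text
[ 0.5139 -0.0104  0.2156] [-0.1907  0.1701  1.9424  0.2122  0.7804 -0.9259] [-0.1735  0.1209 -1.1815]
z err rad [-0.0006 -0.0018 -0.0004] (array([0.23, 0.03, 0.1 ]), array([-0.002,  0.001,  0.   ]))
[ 0.5411 -0.0008  0.1219] pred tip [295.3019 226.809 ] [346.471  247.2052] ring pred [298.6347 242.2324] [342.6863 243.3685]
[[311, 201], [316, 201], [323, 201], [324, 201], [304, 202], [309, 202], [320, 202], [298, 203], [320, 203], [319, 204], [322, 204], [323, 204], [319, 205], [324, 206], [296, 207], [309, 208], [314, 208], [299, 209], [285, 210], [287, 210], [296, 210], [313, 210], [320, 210], [321, 211], [323, 211], [324, 211], [302, 212], [321, 212], [322, 212], [288, 213], [283, 214], [314, 214], [319, 214], [323, 214], [287, 215], [308, 215], [298, 216], [315, 216], [317, 216], [280, 217]]
```

View pics/g5.png

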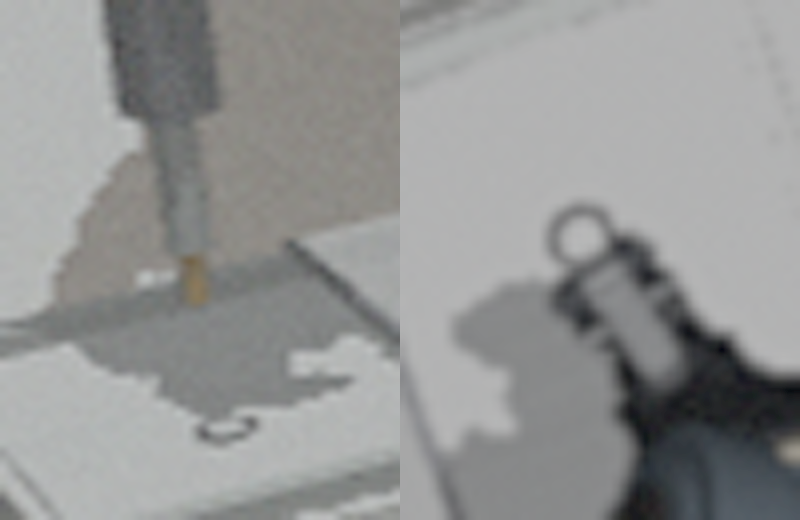

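Scene crop: tip end at about (197,302), full-image (294.3,227.0), and ring centre at (228,428), full-image (298.05,243.4). In the top crop the ring at (582,235) is bare, but the finger hides the tip. I'll go down near contact now, then correct in the scene view with the contact height known.

>>> play_rows(
  offset=[
    [0.1,0.1,0.8],
    [0.2,0.15,1.6],
    [0.2,0.15,2.4],
    [0.2,0.15,3.1],
    [0.2,0.15,3.3],
  ],
  angular=[
    [0,0,0],
    [0,0,0],
    [0,0,0],
    [0,0,0],
    [0,0,0],
  ],
  hand=[1.8,1.8,1.8,1.8,1.8],
)

```text
time: 14.9
tcp_pos: [0.5227, -0.0039, 0.1828]
ee_rot: [1.359, 2.588, 0.321]
force: [0.2, 0.3, -1.1]
width: 0.0236
grasp_force: 58.9
```

>>> play_rows(
  offset=[
    [0,0,0.05],
    [0,0,0.1],
    [0,0,0.2],
    [0,0,0.3],
    [0,0,0.3],
  ],
  angular=[
    [0,0,0],
    [0,0,0],
    [0,0,0],
    [0,0,0],
    [0,0,0],
  ],
  hand=[1.8,1.8,1.8,1.8,1.8],
)

```text
time: 15.4
tcp_pos: [0.5237, -0.0038, 0.1811]
ee_rot: [1.358, 2.586, 0.322]
force: [0.0, -0.2, -1.8]
width: 0.0232
grasp_force: 58.9
```

```bash
cat >> h.py <<'E'
def look(h0=None):
    st=manip.read_state(); R=Ro.from_rotvec(st['ee_rot']).as_matrix(); tip=st['tcp_pos']+R@[0,0,.098]
    s=snap('scene'); print('F.n',st['force']@n2,'tcp',st['tcp_pos'].round(4),'tip est h',((tip-ring)@M2).round(4),'pred tip',pix(s,tip).round(2),'width',st['width'])
    f=s['frame'].astype(int); print((f[...,2]-f[...,0])[232:250,288:308]); print(f.mean(2)[232:250,288:308].astype(int))
E
python3 -c "from h import *; look()"
```

```text
F.n -1.7172734851584226 tcp [ 0.5237 -0.0038  0.1811] tip est h [0.0009 0.0004 0.0047] pred tip [298.66 240.53] width 0.02322462068434603
[[-2 -1  0 -2  1 -3  0  1 -5 -1 -6  0 -2 -2 -1  0 -3 -2  1 -1]
 [-1  0 -2  1 -3 -5 -4  0  0  1  0 -3 -3 -3 -1 -4 -3 -3 -1 -2]
 [ 0 -3 -4 -3 -1  0 -2  1 -2  0 -2 -3  0 -2  0  0 -3 -7  0 -1]
 [-2 -1 -1 -3 -4 -1 -2  1  5 16 11  0 -3 -2 -3 -3 -3 -3 -1 -1]
 [-2 -1 -3  0  0 -2  0  6 22 28 26  3 -3 -4 -3 -2 -2 -1 -3 -1]
 [ 0 -1 -2 -1 -3 -4 -4  3 21 28 31  5 -3  0 -2 -1  1 -2 -1 -1]
 [-3 -3 -2 -1 -2 -3 -2  2 21 40 36 11 -3 -3  0 -3 -3 -3 -4 -1]
 [ 0 -2 -3 -1 -1  0 -2 -2 21 37 43 15 -5 -1 -2 -2 -1 -3 -1 -1]
 [ 0  0 -4 -3  0 -3 -2 -2 12 40 40 16 -3 -5 -3 -2 -1 -4  0 -3]
 [-1 -5 -4 -3 -3 -4 -2 -3 13 37 42 17 -2 -1  1 -3  0 -1  2  1]
 [-3 -4 -3 -4 -4 -4  0 -3 -2 -1 -2 -2  0 -1 -1 -2 -4 -2 -1 -4]
 [-3 -3 -3 -1 -3 -1  0 -3 -3 -2 -2 -3 -4 -5 -1  1  0 -1 -1 -3]
 [-4 -1  1 -1  0 -2 -4  0  1 -4 -2  1 -3 -2 -4 -1 -3 -4 -3 -3]
 [-5 -4 -3 -4 -5 -2 -3  0 -3 -4 -3 -1  0 -2 -3 -2 -3 -2 -3 -4]
 [-6 -2 -3 -4 -3 -1 -3 -1 -4 -3 -3 -3 -3 -4  0 -1 -4 -2 -5 -3]
 [-1 -4 -1 -3 -1 
[... 1003 characters left out ...]
  97  92
   86  91]
 [144 145 144 147 148 149 120  71  71  68  63  82  67  71 125 155 146 122
   92 131]
 [144 146 144 146 143 150 106  48  81  91  86 125 120  78 118 144 150 144
  149 148]
 [144 143 145 145 146 148 105  59  86 101  94  74  80 128 150 147 145 144
  145 145]
 [147 145 145 143 146 147 134 122 109  91 106 134 152 143 144 144 146 144
  146 143]
 [143 144 145 143 145 143 144 143 146 147 148 147 147 143 143 145 145 142
  142 144]
 [142 146 143 144 141 146 146 145 145 145 145 143 142 144 145 146 144 148
  145 145]
 [142 146 143 145 143 144 143 147 146 146 144 147 147 146 144 147 145 142
  147 141]
 [141 147 144 146 145 144 146 147 145 143 147 146 141 146 142 145 137 133
  133 127]]
```

>>> play_rows(
  offset=[
    [0,0.1,0.1],
    [0,0.1,0.2],
    [0,0.1,0.3],
    [0,0.1,0.3],
    [0,0.1,0.3],
  ],
  angular=[
    [0,0,0],
    [0,0,0],
    [0,0,0],
    [0,0,0],
    [0,0,0],
  ],
  hand=[1.8,1.8,1.8,1.8,1.8],
)

```text
time: 15.95
tcp_pos: [0.5253, -0.003, 0.1785]
ee_rot: [1.359, 2.586, 0.322]
force: [0.5, -0.1, -0.6]
width: 0.023
grasp_force: 58.9
```

>>> play_rows(
  offset=[
    [0,0,0.1],
    [0,0,0.2],
    [0,0,0.2],
    [0,0,0.2],
    [0,0,0.2],
  ],
  angular=[
    [0,0,0],
    [0,0,0],
    [0,0,0],
    [0,0,0],
    [0,0,0],
  ],
  hand=[1.8,1.8,1.8,1.8,1.8],
)

```text
time: 16.45
tcp_pos: [0.5259, -0.0028, 0.1766]
ee_rot: [1.358, 2.586, 0.322]
force: [-0.6, 0.2, -1.3]
width: 0.0233
grasp_force: 58.9
```

>>> play_rows(
  offset=[
    [0,0,0.1],
    [0,0,0.1],
    [0,0,0.1],
    [0,0,0.1],
  ],
  angular=[
    [0,0,0],
    [0,0,0],
    [0,0,0],
    [0,0,0],
  ],
  hand=[1.8,1.8,1.8,1.8],
)

```text
time: 16.85
tcp_pos: [0.5262, -0.0027, 0.1757]
ee_rot: [1.359, 2.586, 0.322]
force: [0.8, 0.1, -2.1]
width: 0.0232
grasp_force: 58.9
```

```bash
python3 -c "
from h import *
look()"
```

```text
F.n -2.280040060291058 tcp [ 0.5262 -0.0027  0.1757] tip est h [ 0.0019  0.0007 -0.0013] pred tip [299.24 242.9 ] width 0.0231501066096874
[[-4 -2 -1 -3 -2 -1  3 -4 -1 -1 -1 -3 -1  2 -2 -1  0  1 -2 -3]
 [-2 -1 -5 -1 -3 -1  0 -2 -1 -5 -2 -2  0 -2 -3 -1 -2  1 -2 -2]
 [-3 -4 -4  0 -2  0 -3 -1  1 -2 -3 -2 -3 -1  1 -2 -3 -3 -5 -2]
 [ 1  0 -3 -3 -2 -1 -1 -1 -2  1 -2 -5 -4 -5 -1 -1  0 -4 -2 -3]
 [-2 -2 -5  0 -2 -1  1 -3 -4 -3 -2 -2 -1 -4 -2 -2 -4 -4 -1 -1]
 [-3  0 -3  0 -1 -2 -1 -7  2  1  3 -3 -3 -3 -4 -3 -2 -2 -2 -2]
 [-3 -1  0  0 -2  1 -2  0  9 23 26 12 -1 -4  0 -1 -2 -3 -3 -4]
 [-4 -2 -3 -3  0 -3 -1 -3 10 25 28 12 -2 -3 -1  1 -2 -2 -3 -1]
 [-3 -1 -3 -4 -4 -5  0 -2  3 23 28 21  3 -4  1 -1 -5 -2 -3 -2]
 [-3 -3 -4 -3 -3 -1 -4 -2  3 21 28 18  1 -1 -2  1 -1 -4 -3 -2]
 [-4 -5 -4 -3 -2 -4 -3 -3  3 21 32 31 13 -3 -3 -3 -3  0  0 -4]
 [-1 -4 -1 -1 -1 -2 -3 -5  4 21 35 30  8 -2 -2 -2 -2 -1 -2 -1]
 [-4 -3 -1 -2 -3 -5  0 -4 -5  0  7  0 -4 -1  0 -4 -1  1 -2 -2]
 [-3 -4 -2 -3 -2 -2 -3  0 -2 -3 -3 -2 -1 -3 -2 -1 -4  0 -2 -4]
 [ 0 -5 -4 -3 -2 -1 -2 -3 -2 -3  0 -2 -3 -3 -1 -3 -2 -2 -2 -2]
 [-5 -2 -2 -3 -2
[... 1004 characters left out ...]
  83  85
   84  85]
 [145 147 143 147 150 124  91  70  58  61  65  61  54  70  89  97  95  93
   93  94]
 [142 142 143 146 146 151 107  52  69  70  71  67  78  79 123 151 149 148
  149 147]
 [145 144 146 145 146 145 110  57  88  92  71  65  83 130 150 146 148 146
  144 145]
 [142 146 143 145 144 146 133 122 109  93 111 138 153 146 146 148 141 143
  143 143]
 [146 143 145 147 142 145 143 149 152 151 149 147 148 144 145 145 143 144
  144 146]
 [145 148 146 144 142 143 143 145 143 146 145 142 141 146 144 145 146 143
  146 145]
 [143 145 142 147 146 145 146 143 146 147 145 146 142 145 145 144 142 145
  146 144]
 [142 142 144 146 143 145 144 147 147 145 144 144 143 144 144 144 138 135
  133 127]]
```

>>> play_rows(
  offset=[
    [0,0,0.1],
    [0,0,0.1],
    [0,0,0.1],
    [0,0,0.1],
  ],
  angular=[
    [0,0,0],
    [0,0,0],
    [0,0,0],
    [0,0,0],
  ],
  hand=[1.8,1.8,1.8,1.8],
)

```text
time: 17.3
tcp_pos: [0.5265, -0.0026, 0.1748]
ee_rot: [1.358, 2.586, 0.322]
force: [0.0, -0.5, -0.0]
width: 0.0235
grasp_force: 59.1
```

>>> play_rows(
  offset=[
    [0,0,0.1],
    [0,0,0.1],
    [0,0,0.1],
    [0,0,0.1],
  ],
  angular=[
    [0,0,0],
    [0,0,0],
    [0,0,0],
    [0,0,0],
  ],
  hand=[1.8,1.8,1.8,1.8],
)

```text
time: 17.7
tcp_pos: [0.5267, -0.0025, 0.1738]
ee_rot: [1.358, 2.586, 0.322]
force: [-0.0, -0.9, -0.1]
width: 0.0237
grasp_force: 59.3
```

>>> play_rows(
  offset=[
    [0,0,0.1],
    [0,0,0.1],
    [0,0,0.1],
    [0,0,0.1],
  ],
  angular=[
    [0,0,0],
    [0,0,0],
    [0,0,0],
    [0,0,0],
  ],
  hand=[1.8,1.8,1.8,1.8],
)

```text
time: 18.1
tcp_pos: [0.527, -0.0024, 0.1728]
ee_rot: [1.358, 2.586, 0.322]
force: [-1.3, 0.2, 1.1]
width: 0.0234
grasp_force: 59.4
```

```bash
cat >> h.py <<'E'
def avg(k=12):
    F=[]
    for i in range(k): cams.snapshot('scene'); F.append(manip.read_state()['force'])
    F=np.array(F); f=F.mean(0); print('avg F in plate axes',(f@M2).round(2),'sem',(F.std(0)/k**.5).round(2))
def look2():
    st=manip.read_state(); R=Ro.from_rotvec(st['ee_rot']).as_matrix(); tip=st['tcp_pos']+R@[0,0,.098]
    s=snap('scene'); print(st['time'],'tip est',((tip-ring)@M2).round(4),'pred',pix(s,tip).round(2))
    f=s['frame'].astype(int); b=np.clip((f[...,2]-f[...,0])[234:248,292:304],0,None); print(b)
E
python3 -c "
from h import *
look2(); avg()"
```

```text
18.1 tip est [ 0.002   0.0007 -0.0043] pred [299.41 244.04]
[[ 0  0  3  0  0  0  2  0  0  0  0  0]
 [ 0  0  0  0  2  0  0  0  0  0  0  1]
 [ 0  0  0  0  0  0  0  0  0  0  0  0]
 [ 0  0  0  0  0  0  2  0  0  0  1  0]
 [ 0  0  0  0  0  0  0  0  0  0  0  0]
 [ 0  0  0  0  6 17 24 16  0  1  0  0]
 [ 0  0  0  0  8 26 29 21  1  0  0  0]
 [ 0  0  0  1  1 25 28 21  2  0  0  0]
 [ 0  0  0  0  3 25 41 33  6  0  0  0]
 [ 0  0  0  0  1 21 37 30  9  0  0  0]
 [ 0  0  0  0  0  0  8  4  0  0  0  0]
 [ 0  0  0  0  0  0  0  0  0  0  0  0]
 [ 0  0  0  0  0  0  0  0  0  0  0  0]
 [ 0  0  0  0  0  0  0  0  0  0  0  0]]
avg F in plate axes [-0.28 -0.1   0.79] sem [0.14 0.09 0.1 ]
```

Run:
```python
from h import *
s=load('scene'); b=pix(s,ring)
for a in np.eye(3): print(a,(pix(s,ring+M2@a*.01)-b).round(3),'px per cm')
th=np.linspace(0,6.28,200)
for r in (.004,.007,.010):
    p=np.array([pix(s,ring+M2@[r*np.cos(x),r*np.sin(x),0]) for x in th])-b; print(r,p.min(0).round(2),p.max(0).round(2))
print((Rt.T@M2).round(3))
```

```text
[1. 0. 0.] [1.359 1.324] px per cm
[0. 1. 0.] [ 3.865 -1.022] px per cm
[0. 0. 1.] [-0.579 -3.8  ] px per cm
0.004 [-1.64 -0.67] [1.64 0.67]
0.007 [-2.87 -1.16] [2.87 1.17]
0.01 [-4.1  -1.66] [4.1  1.68]
[[-0.258  0.966 -0.   ]
 [ 0.966  0.258  0.   ]
 [-0.    -0.    -1.   ]]
```

>>> play_rows(
  offset=[
    [0,0,-0.4],
    [-0.08,0,-0.4],
    [-0.08,0,-0.2],
    [-0.08,0,0.1],
    [-0.08,0,0.3],
  ],
  angular=[
    [0,0,0],
    [0,0,0],
    [0,0,0],
    [0,0,0],
    [0,0,0],
  ],
  hand=[1.8,1.8,1.8,1.8,1.8],
)

```text
time: 19.25
tcp_pos: [0.5284, -0.0028, 0.1698]
ee_rot: [1.358, 2.586, 0.322]
force: [-0.6, -0.5, 1.0]
width: 0.0235
grasp_force: 59.4
```

>>> play_rows(
  offset=[
    [0,0,0],
    [0,0,0],
    [0,0,0],
  ],
  angular=[
    [0,0,0],
    [0,0,0],
    [0,0,0],
  ],
  hand=[1.8,1.8,1.8],
)

```text
time: 19.55
tcp_pos: [0.5283, -0.0028, 0.1701]
ee_rot: [1.358, 2.586, 0.322]
force: [-0.5, -0.7, 1.5]
width: 0.0231
grasp_force: 59.3
```

Run:
```python
from h import *
look2(); avg(20)
st=manip.read_state(); R=Ro.from_rotvec(st['ee_rot']).as_matrix(); print('axis vs -n',((R[:,2]+n2)@M2).round(4))
s=load('scene'); t=snap('top')
def crop(f,x,y,w,h,k): return np.clip(255*(cv2.resize(f['frame'][y:y+h,x:x+w],None,fx=k,fy=k,interpolation=cv2.INTER_CUBIC)/255.)**.6,0,255).astype('uint8')
cv2.imwrite('pics/g6.png',np.hstack([crop(s,285,222,25,30,16),crop(t,320,215,50,60,8)]))
```

```text
19.55 tip est [ 0.0022 -0.0001 -0.0072] pred [299.3  245.27]
[[ 0  0  0  0  0  0  0  0  0  0  0  0]
 [ 0  0  0  0  0  0  0  0  0  0  0  1]
 [ 0  0  0  0  0  0  0  0  0  0  0  0]
 [ 0  0  1  3  0  0  0  0  0  0  0  0]
 [ 0  0  0  0  0  0  0  0  0  2  0  0]
 [ 0  0  0  0  0  0  0  0  0  0  0  0]
 [ 0  0  0  0  2 13 19  7  0  0  0  0]
 [ 0  0  0  0  6 26 30 14  0  0  0  0]
 [ 1  0  0  0  8 29 30 16  3  0  0  0]
 [ 0  0  0  0 10 26 26 21  8  0  0  0]
 [ 0  0  1  0  6 11  8  3  0  0  0  0]
 [ 0  0  0  0  0  0  0  0  0  0  0  0]
 [ 0  0  0  0  0  0  1  0  0  0  0  0]
 [ 0  0  0  0  0  0  0  0  0  0  0  0]]
avg F in plate axes [ 0.01 -0.63  2.02] sem [0.1  0.12 0.12]
axis vs -n [-0.0015 -0.0011  0.    ]
```

View pics/g6.png

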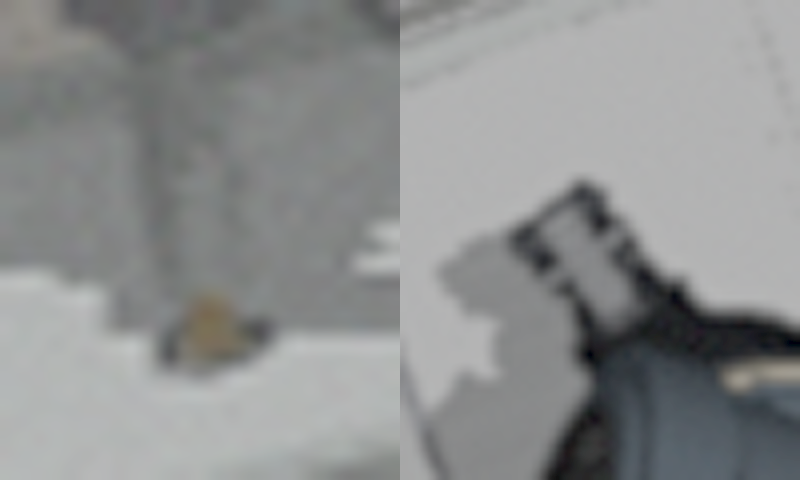

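The last crop shows the brass tip at (213,338), inside the ring, which spans x 160 to 272. The normal force is about 3.2 N once the probe's weight is allowed for, which is half travel.

```bash
python3 -c "
from bench import manip
print(manip.job_done())"
```

```text
the job is handed in; nothing more can be done
None
```

I handed the job in with the cover slid to its stop, the bare ring uncovered, and the probe still gripped, its tip inside the ring, square to the plate. The tip presses at about 3.2 N, roughly 6 mm or half its travel; the cover met its stop at about 84 N at the wrist, under the 120 N limit, and may have eased back about 0.6 mm as I backed off.

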